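Hang the magenta ink knife to drip

TASK

First put the drip tray flat on the bench with its middle under the peg of the magenta stand, and then hang the magenta ink knife on that peg by the eye in its handle, so that it hangs freely, blade down over the tray. Do not use the blue stand, and leave the ink can, the wash bottle and the ink jar standing where they are.

Things in the scene. Friction and masses are not known exactly. Their poses are not given: they have to be found in the camera images.
- knife: Loose ink knife, lying flat, 120 g. Magenta plastic handle 90 (along x) x 24 (y) x 18 (z) mm; origin at the centre of the handle's underside, z up while it lies, x pointing to the end with the eye. The eye is a magenta ring, hole 26 mm, outside 40 mm, 7 mm thick, centred 66 mm from the origin along +x and 9 mm up, its axis along z. The steel blade, 40 mm wide and 3 mm thick, ends 105 mm from the origin along -x. The centre of mass is inside the handle.
- knife_eye (a point): Centre of the hole of the knife's eye, with the axes of the knife.
- tray: Loose aluminium drip tray, open on top, 110 x 110 mm, 30 mm high, walls 4 mm, 300 g; it slides on the bench. Origin at the centre of the underside of the square pan, z up. A black flat handle sticks out level along -x from the rim, from 55 to 126 mm from the origin, 16 mm wide (y), occupying 18 to 30 mm above the bench.
- stand_magenta: Drip stand fixed to the bench, with magenta base and head plate. Origin on the bench straight below the root of its peg; -x is its front. The peg springs from the front face of a head plate (36 mm wide, 8 mm thick, from 205 to 265 mm high, front face at x = 0). A 16 mm square beam, axis 250 mm high, runs back to a 20 mm square post at x = 105 mm; the 12 mm high base (x 75 to 155 mm, 70 mm wide) is behind, so the bench below the peg is free.
- peg_magenta: The steel peg of the magenta stand: round, 8 mm in diameter, 55 mm long with a round end. Origin at its root, 240 mm above the bench; its z axis points from the root to the free end, leaning 40 degrees from upright towards the front (-x) of the stand; its y axis is level, and its x axis points upward and to the back.
- under_magenta (a point): Point on the bench 15 mm in front of the magenta stand's origin, straight under the middle of the peg: the middle of the tray belongs here.
- stand_blue: A stand of the same shape with blue base and head plate, not to be used. Origin and axes as for the magenta stand.
- peg_blue: The steel peg of the blue stand, same size, root and axes as the magenta stand's peg.
- ink_can: Bystander: rectangular steel ink can 65 x 100 x 170 mm with violet spout reaching 211 mm. Origin at the centre of its underside.
- wash_bottle: Bystander: white wash bottle, 68 mm in diameter, with a green cap and a bent green nozzle, 190 mm high. Origin at the centre of its underside.
- ink_jar: Bystander: small white jar with yellow lid, 46 mm in diameter, 57 mm high. Origin at the centre of its underside.
Things that resemble listed ones, but are neither listed nor needed, are in the scene too. Leave any yellow look-alike of the knife alone.

How it is judged:
On the way, in this order (a step that is already met when the one before it is completed fails the run):
1. the tray lies flat on the bench, its middle within 30 mm of the point under the magenta peg (horizontal distance between tray and under_magenta below 0.03 m and angle between tray's own z axis and vertical below 0.1 rad and height (world z) of tray below 0.006 m), for 0.2 s.
2. the knife hangs by its eye on the magenta peg, blade down, let go (x of knife_eye in the frame of peg_magenta between -0.02 and 0.02 m and y of knife_eye in the frame of peg_magenta between -0.014 and 0.014 m and z of knife_eye in the frame of peg_magenta between -0.02 and 0.05 m and angle between knife's own x axis and vertical below 0.5 rad and contact force between knife and the fingers below 0.1 N), for 0.3 s.
At the end, for the whole second after the job is handed in: Eye on the magenta peg (centre within 20 mm up/down, 14 mm sideways of its axis, at most 50 mm from its root); knife within 0.5 rad of upright, blade down, at rest. Tray flat on the bench, still, middle within 30 mm of the point under the peg. Can, bottle, jar upright, moved under 30 mm (all of step 1 and x of knife_eye in the frame of peg_magenta between -0.02 and 0.02 m and y of knife_eye in the frame of peg_magenta between -0.014 and 0.014 m and z of knife_eye in the frame of peg_magenta between -0.02 and 0.05 m and angle between knife's own x axis and vertical below 0.5 rad and linear speed of knife below 0.05 m/s and linear speed of tray below 0.02 m/s and distance of each of ink_can, wash_bottle, ink_jar from where it was at the start of the episode below 0.03 m and angle between each of ink_can, wash_bottle, ink_jar's own z axis and vertical below 0.2 rad); the robot touches nothing.
It fails at once if the ink can, wash bottle or ink jar is knocked over or shoved more than 30 mm (distance of any of ink_can, wash_bottle, ink_jar from where it was at the start of the episode above 0.03 m or angle between any of ink_can, wash_bottle, ink_jar's own z axis and vertical above 0.4 rad).
It fails at once if the knife is let go on the peg of the blue stand (distance between knife_eye and peg_blue below 0.045 m and contact force between knife and the fingers below 0.1 N).
It also fails if it takes over 72 s, if anything falls off the work surface, if the arm or the gripper's body presses on something with over 40 N, if the wrist force passes 120 N, or if a joint passes its speed limit or range.

ROBOT

A 6-joint arm with a two-finger parallel gripper is mounted at the origin on the work surface. World frame = base frame: x ahead of the robot, y to its left, z up, the work surface at z = 0. Lengths are in m, angles in rad, forces in N, time in s.
With the tool pointing down it reaches from about 0.375 to 0.925 m from the base axis. Payload 5.7 kg.
Tool frame: the origin (TCP) lies midway between the tips of the shut fingers; the grasp point (between the pads) lies 19 mm behind it; z points along the fingers, y is the line along which they close (so a half turn about z gives the same grasp; the last joint's range is limited). The gripper opens to 88 mm and grips with 3 to 60 N. Pads are 20 mm wide; open, the fingers measure 115 mm over their backs; the gripper's body (75 mm by 178 mm) begins 61 mm behind the grasp point.
Start: joints at [1.031, 0.359, 1.51, -0, 1.272, -0.115], TCP at [0.247, 0.547, 0.195] pointing down, gripper open.
Joint ranges: [-2.97, 2.97], [-1.01, 2.36], [0.21, 2.38], [-0.96, 4.11], [0.2, 2.71], [-2.98, 2.98]. Speed limits (rad/s): [2.39, 2.39, 3.14, 3.14, 3.14, 3.14].

INTERFACE

Orientations are given as a unit quaternion [x, y, z, w].
In Python, from bench import move_ptp, servo_line, goto_joints, move_gripper, sleep, inverse_kinematics, capture, PlanningError, close_job, spot_in, silhouettes, current_clock, current_joint_pos, current_qvel, current_joint_torque, current_position, current_orientation, current_force, current_torque, current_finger_gap, current_grip_force gives the robot as it stands. Calls block until the motion is done:
- move_ptp(position, orientation): joint-space move of the TCP to a pose.
- servo_line(position, orientation=None, rate=0.15, contact_N=None): straight line of the TCP; orientation=None keeps the orientation; rate is the mean speed in m/s. With contact_N (N) it stops when the force on the tool has changed by that much, and returns True; else False.
- goto_joints(angles): joint-space move.
- move_gripper(opening): finger opening in m; the grip force is fixed at half the most; returns when the fingers have stopped.
- sleep(seconds).
- inverse_kinematics(position, orientation): joint angles nearest the present ones, or None.
- capture(name): name is "side" or "top"; returns a dict with "image" (420x560x3 uint8, blue, green, red), "range_z" (420x560 float32, m along the optical axis (not along the pixel's ray), 0 where there is no reading), "intrinsics" (3x3 intrinsics, pixels), "k1" (the pictures are not rectified: a ray, as slopes to the right and down, at radius r is drawn at 1 + k1 r^2 times it, then the intrinsics apply), "R" (3x3) and "t" (3): a world point X has camera coordinates R X + t. Camera axes: x right, y down, z forward; pixel columns grow to the right and rows downward; lengths in m; the calibration is good to about 2 mm. A picture is of the moment at which its call begins.
A pose or a line that the arm cannot do raises PlanningError and nothing moves.
- close_job(): hands the job in; it is judged then, once.
Trained networks look in the newest picture that a camera, given by its name, has taken for a name from the list of things; names that differ only in an ending like _2 or _b are one class to them, and where a whole thing is asked for, a point or a joint stands for the part that bears it (a point fixed in the world has none). Each returns a list of dicts, best first, with "conf" (0 to 1); they miss things now and then, are a little off and sometimes report something else, mostly with a low value. They report only what shows in the picture. A call takes as long as a camera call. They do not tell look-alikes from the thing itself.
- spot_in(camera, query): "xy" ([column, row] in pixels, amid what is visible of it).
- silhouettes(camera, query): "region" (420x560 bool, what is visible of it) and "xy" ([column, row] in pixels, amid what is visible of it).
Readings, each from a call of its own:
- current_clock(): time.
- current_joint_pos(): joint angles.
- current_qvel(): joint speeds.
- current_joint_torque(): joint torques, N m.
- current_position(): TCP position.
- current_orientation(): TCP orientation.
- current_force(): force on the tool from outside, world axes, zero at the start.
- current_torque(): the same for the moment, N m.
- current_finger_gap(): finger opening in m.
- current_grip_force(): force on a finger pad.
Only numpy, scipy, OpenCV 4.12 (cv2) and the standard library are available. Lean on these libraries where they do the work, as an engineer would, in place of code of your own. Each camera call takes 0.05 s, during which the arm holds its last target. There are 200 camera calls.

## Working session

There is one attempt and no reset: what is moved stays moved. The work goes in short steps, each a Python script; the robot and the scene stay as the last script left them, time stands still between calls to the robot, and variables do not carry over. Pictures are saved under pics/ and viewed, at most 10 in all, crops included, and the job is handed in when it is done.

```bash
mkdir -p pics; ls
cat > h.py <<'E'
import numpy as np, cv2
from bench import *
from scipy.spatial.transform import Rotation as Rot
def cloud(c):
    K=c["intrinsics"];h,w=c["range_z"].shape
    v,u=np.mgrid[:h,:w]
    P=np.stack([u,v],-1).reshape(-1,1,2).astype(float)
    n=cv2.undistortPoints(P,np.array(K,float),np.array([c["k1"],0,0,0],float)).reshape(h,w,2)
    z=c["range_z"].astype(float)
    X=np.stack([n[...,0]*z,n[...,1]*z,z],-1)
    W=(X-np.array(c["t"]))@np.array(c["R"])
    W[z==0]=np.nan
    return W
E
cat > s1.py <<'E'
from h import *
ims=[]
for cam in("top","side"):
    c=capture(cam);cv2.imwrite(f"pics/{cam}0.png",c["image"]);W=cloud(c);np.savez(f"{cam}0.npz",W=W,img=c["image"],R=c["R"],t=c["t"])
    print(cam,"campos",(-np.array(c["R"]).T@np.array(c["t"])).round(2))
    for q in["knife","tray","stand_magenta","stand_blue","ink_can","wash_bottle","ink_jar"]:
        for d in silhouettes(cam,q):
            p=W[d["region"]];p=p[~np.isnan(p[:,0])]
            print(q,round(d["conf"],2),np.round(d["xy"]),len(p),np.median(p,0).round(3) if len(p) else None)
            if d["conf"]>.4: np.save(f"m_{cam}_{q}_{int(d['xy'][0])}.npy",d["region"])
print(current_clock())
E
python3 s1.py
```

```text
pics
top campos [ 0.24 -0.06  1.44]
knife 0.74 [360. 221.] 510 [ 0.509 -0.297  0.014]
knife 0.72 [346. 306.] 670 [ 0.265 -0.268  0.013]
knife 0.63 [414. 244.] 506 [ 0.439 -0.463  0.014]
tray 0.9 [165. 206.] 1591 [0.505 0.272 0.007]
stand_magenta 0.62 [314. 142.] 883 [ 0.707 -0.14   0.182]
stand_blue 0.97 [218. 152.] 1065 [0.672 0.111 0.122]
stand_blue 0.6 [170. 206.] 1580 [0.506 0.271 0.007]
ink_can 0.73 [312. 142.] 963 [ 0.707 -0.14   0.153]
ink_can 0.61 [389. 148.] 1481 [ 0.688 -0.35   0.166]
wash_bottle 0.95 [140. 136.] 792 [0.7   0.341 0.106]
ink_jar 0.52 [258. 150.] 253 [0.684 0.007 0.056]
side campos [ 0.41 -0.91  0.68]
knife 0.91 [311. 332.] 1234 [ 0.538 -0.315  0.011]
knife 0.85 [280. 406.] 1953 [ 0.459 -0.471  0.012]
knife 0.77 [184. 326.] 1229 [ 0.278 -0.275  0.011]
tray 0.7 [266. 196.] 1004 [0.501 0.271 0.015]
stand_magenta 0.78 [373. 222.] 2349 [ 0.71  -0.152  0.159]
stand_magenta 0.17 [306. 331.] 1036 [ 0.526 -0.311  0.011]
stand_blue 0.93 [331. 161.] 1111 [0.674 0.106 0.203]
ink_can 0.93 [404. 315.] 4321 [ 0.696 -0.399  0.13 ]
wash_bottle 0.62 [327. 167.] 523 [0.702 0.327 0.081]
ink_jar 0.92 [343. 233.] 340 [ 0.684 -0.011  0.042]
0.8
```

View pics/top0.png

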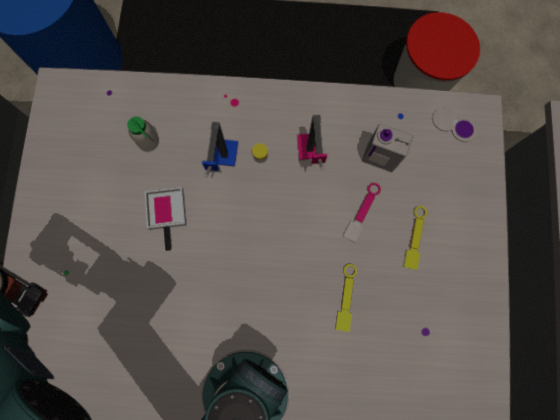

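View pics/side0.png

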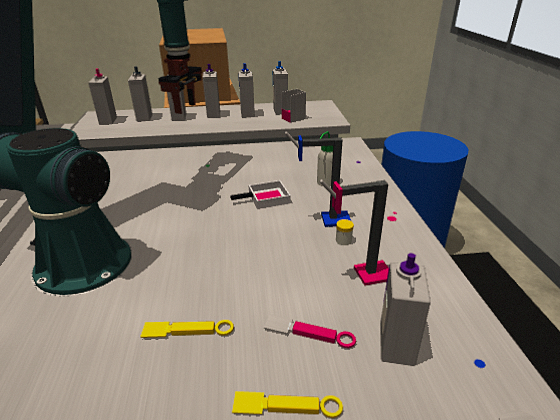

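The top view shows these knife candidates:
- Magenta knife, (365,212): eye at (374,188), blade at (354,232).
- Yellow look-alikes, (417,237) and (346,298): leave alone.

The magenta stand is at (312,142), next to the can at (388,147). The blue stand is at (218,152), next to the jar at (260,151). The tray is at (165,208), with its handle towards the robot. I choose the magenta knife.

```bash
cat > s2.py <<'E'
from h import *
crop=None
for cam in("top","side"):
    d=np.load(f"{cam}0.npz");W=d["W"];img=d["img"]
    hsv=cv2.cvtColor(img,cv2.COLOR_BGR2HSV)
    mag=(hsv[...,0]>155)&(hsv[...,0]<178)&(hsv[...,1]>140)&(hsv[...,2]>50)
    x,y,z=W[...,0],W[...,1],W[...,2]
    kn=mag&(x>.4)&(x<.65)&(y<-.2)&(y>-.42)&(z<.05)
    p=W[kn];c=p.mean(0);_,_,V=np.linalg.svd(p[:,:2]-c[:2]);a=V[0];a=a*np.sign(a[0]);s=(p[:,:2]-c[:2])@a
    n=np.array([-a[1],a[0]]);tt=(p[:,:2]-c[:2])@n
    print(cam,"knife c",c.round(4),"axis",np.degrees(np.arctan2(a[1],a[0])).round(1),"s range",np.percentile(s,[1,99]).round(4),"eyeend",(c[:2]+a*np.percentile(s,99)).round(4),"other",(c[:2]+a*s.min()).round(4),"z",np.percentile(p[:,2],[5,50,95]).round(4))
    st=mag&(x>.5)&(x<.9)&(abs(y+.14)<.1)
    for nm,m in(("head",st&(z>.19)&(z<.28)),("base",st&(z<.03)&(z>0.003)&(x>.6))):
        p=W[m];
        if len(p)<5: continue
        r=cv2.minAreaRect((p[:,:2]*1000).astype(np.float32))
        print(nm,len(p),p.mean(0).round(4),p.min(0).round(3),p.max(0).round(3),np.round(r[0],1),np.round(r[1],1),round(r[2],1))
    # black post/beam
    bl=(hsv[...,2]<70)&(x>.6)&(x<.9)&(abs(y+.14)<.08)&(z>.22)&(z<.29)
    p=W[bl];r=cv2.minAreaRect((p[:,:2]*1000).astype(np.float32));print("beam",len(p),p.mean(0).round(4),np.round(r[0],1),np.round(r[1],1),round(r[2],1))
    # tray
    t=(abs(x-.5)<.12)&(abs(y-.27)<.09)&(z>.02)&(z<.045)
    p=W[t]; hd=p[p[:,0]<p[:,0].max()-.135]
    rim=p[p[:,0]>p[:,0].max()-.12]
    r=cv2.minAreaRect((rim[:,:2]*1000).astype(np.float32));print("tray",len(p),p.min(0).round(3),p.max(0).round(3),np.round(r[0],1),np.round(r[1],1),round(r[2],1),"handle",hd.mean(0).round(4),len(hd))
    for nm,(a0,a1,b0,b1) in dict(can=(.6,.8,-.48,-.27),jar=(.63,.73,-.06,.05)).items():
        m=(x>a0)&(x<a1)&(y>b0)&(y<b1)&(z>.03); p=W[m]
        print(nm,len(p),p.min(0).round(3),p.max(0).round(3))
a=cv2.resize(np.load("top0.npz")["img"][120:260,140:420],None,fx=2.8,fy=2.8,interpolation=cv2.INTER_CUBIC);cv2.imwrite("pics/crop1.png",a)
E
python3 s2.py
```

```text
top knife c [ 0.5604 -0.3183  0.0171] axis -24.2 s range [-0.0561  0.0684] eyeend [ 0.6228 -0.3464] other [ 0.5085 -0.2949] z [0.0097 0.0175 0.0228]
head 111 [ 0.6189 -0.1516  0.2502] [ 0.613 -0.17   0.214] [ 0.646 -0.135  0.269] [ 626.1 -154.6] [34.  31.7] 75.4
base 275 [ 0.7227 -0.1253  0.0125] [ 0.688 -0.159  0.005] [ 0.766 -0.105  0.028] [ 727.9 -130.9] [77.9 49.9] 9.4
beam 302 [ 0.6692 -0.1458  0.2542] [ 663.3 -143.5] [123.6  34.3] 11.3
tray 437 [0.383 0.208 0.02 ] [0.572 0.339 0.039] [508.2 272.7] [113.9 113.3] 11.5 handle [0.4103 0.2533 0.0296] 114
can 1470 [ 0.662 -0.413  0.03 ] [ 0.752 -0.301  0.216]
jar 219 [ 0.667 -0.014  0.03 ] [0.713 0.029 0.066]
side knife c [ 0.5618 -0.3248  0.0137] axis -22.5 s range [-0.0598  0.0661] eyeend [ 0.6229 -0.3501] other [ 0.5042 -0.301 ] z [0.0059 0.015  0.0187]
head 240 [ 0.618  -0.1619  0.2394] [ 0.613 -0.176  0.205] [ 0.628 -0.137  0.266] [ 620.6 -156. ] [12.6 39.1] 7.3
base 495 [ 0.7237 -0.15    0.0106] [ 0.686 -0.184  0.003] [ 0.767 -0.102  0.029] [ 728.8 -143.7] [82.1 70.9] 9.5
beam 455 [ 0.6824 -0.1536  0.2466] [ 664.7 -154.5] [128.9  35.7] 0.4
tray 409 [0.383 0.207 0.02 ] [0.572 0.337 0.034] [507.2 270.6] [112.7 118.5] 11.9 handle [0.4109 0.25   0.0278] 84
can 3872 [ 0.663 -0.417  0.03 ] [ 0.751 -0.305  0.211]
jar 264 [ 0.667 -0.021  0.03 ] [0.711 0.028 0.061]
```

View pics/crop1.png

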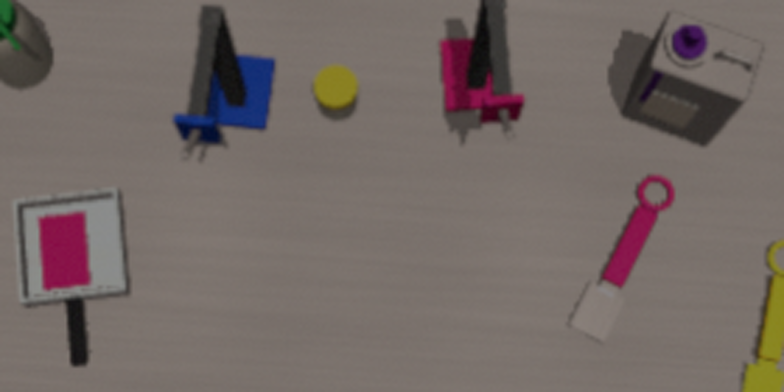

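The crop confirms the magenta knife: eye at crop (655,193), blade at (598,310). The stand's head plate and peg face the robot. I'll drag the tray by its handle first.

```bash
cat >> h.py <<'E'
S=np.array([.616,-.158,0.]);SY=np.radians(9.)
def down(a,tilt=0.):
    """tool pointing down, tool x along heading a; tilt swings tool z towards the heading"""
    M=np.column_stack([[np.cos(a),np.sin(a),0],[np.sin(a),-np.cos(a),0],[0,0,-1]])
    ax=np.array([np.sin(a),-np.cos(a),0])
    return Rot.from_rotvec(tilt*ax).as_matrix()@M
def q(M): return Rot.from_matrix(M).as_quat()
E
cat > s3.py <<'E'
from h import *
import sys
print(Rot.from_quat(current_orientation()).as_matrix().round(2).tolist())
d=lambda x:np.radians(x)
c=np.array([.508,.2715]);h=d(11.6);r=.102
g=lambda c,h:np.array(c)-r*np.array([np.cos(h),np.sin(h)])
u=S[:2]-.015*np.array([np.cos(SY),np.sin(SY)])
G0=g(c,h);G2=g(u,0);G1=g([.53,.06],d(6))
for flip in(0,np.pi):
    print(flip,[None if (j:=inverse_kinematics([*p,.008],q(down(a+flip)))) is None else np.round(j,2).tolist() for p,a in((G0,h),(G1,d(6)),(G2,0))])
# hanging poses
up=np.array([0,0,1.]);f=np.array([np.cos(SY),np.sin(SY),0]);pz=-np.sin(d(40))*f+np.cos(d(40))*up
for tilt in(0,40,60,75):
    T=down(SY,d(tilt));ex=T[:,0]
    eye=S+.24*up+pz*(.075 if tilt<50 else .02)
    p=eye-.066*ex+T[:,2]*.005
    print(tilt,ex.round(2),T[:,2].round(2),p.round(3),[None if (j:=inverse_kinematics(p,q(T@np.diag(m)))) is None else np.round(j,2).tolist() for m in([1,1,1],[-1,-1,1])])
if len(sys.argv)<2: sys.exit()
Q=lambda a:q(down(a+float(sys.argv[1])))
move_gripper(.05)
move_ptp([*G0,.09],Q(h)); servo_line([*G0,.008],rate=.12,contact_N=8)
print(current_position()); move_gripper(0); print("gap",current_finger_gap(),current_grip_force())
servo_line([*G1,.008],Q(d(6)),rate=.15); servo_line([*G2,.008],Q(0),rate=.12)
print("gap",current_finger_gap(),current_position(),current_clock())
E
python3 s3.py
```

```text
[[-0.91, 0.41, -0.0], [0.41, 0.91, -0.0], [0.0, -0.0, -1.0]]
0 [[0.41, 0.46, 1.96, -0.0, 0.73, 1.78], [-0.05, 0.41, 2.06, -0.0, 0.67, 1.42], [-0.44, 0.5, 1.86, -0.0, 0.79, 1.13]]
3.141592653589793 [[0.41, 0.46, 1.96, -0.0, 0.73, -1.37], [-0.05, 0.41, 2.06, -0.0, 0.67, -1.72], [-0.44, 0.5, 1.86, -0.0, 0.79, -2.01]]
0 [0.99 0.16 0.  ] [ 0.  0. -1.] [ 0.503 -0.176  0.292] [[-0.47, 0.18, 1.51, -0.0, 1.45, 0.95], [-0.47, 0.18, 1.51, -0.0, 1.45, -2.19]]
40 [0.76 0.12 0.64] [ 0.63  0.1  -0.77] [ 0.522 -0.173  0.251] [[-0.89, 0.02, 2.07, 0.83, 0.85, 0.02], None]
60 [0.49 0.08 0.87] [ 0.86  0.14 -0.5 ] [ 0.575 -0.164  0.196] [[-1.0, 0.36, 2.32, 1.69, 0.92, -1.04], [-1.0, 0.36, 2.32, 1.69, 0.92, 2.11]]
75 [0.26 0.04 0.97] [ 0.95  0.15 -0.26] [ 0.591 -0.162  0.19 ] [None, None]
```

```bash
python3 s3.py 0 | tail -4
cat > look.py <<'E'
from h import *
import sys
c=capture("top");W=cloud(c);x,y,z=W[...,0],W[...,1],W[...,2]
cv2.imwrite(f"pics/{sys.argv[1]}.png",c["image"])
for d in silhouettes("top","tray"):
    p=W[d["region"]];p=p[~np.isnan(p[:,0])];r=cv2.minAreaRect((p[p[:,2]<.045][:,:2]*1000).astype(np.float32))
    print(d["conf"],d["xy"],np.median(p,0).round(3),p.min(0).round(3),p.max(0).round(3))
E
python3 look.py tr1
```

```text
75 [0.26 0.04 0.97] [ 0.95  0.15 -0.26] [ 0.591 -0.162  0.19 ] [None, None]
[0.4084151  0.25130092 0.00833075]
gap 0.00017170485402372062 0.0
gap 0.00070973782660334 [ 0.49885447 -0.15974391  0.0079585 ] 8.4
0.55 [149.2, 194.5] [0.546 0.33  0.023] [ 0.357  0.094 -0.004] [0.563 0.346 0.852]
```

View pics/tr1.png

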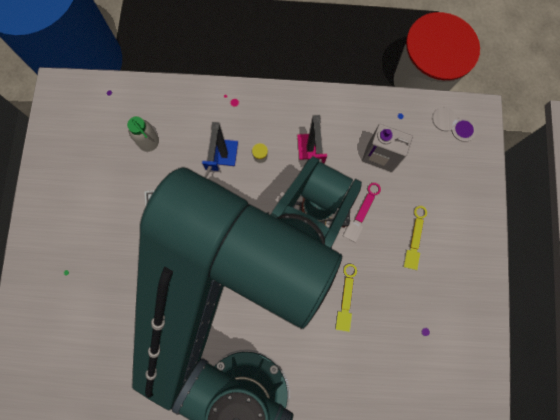

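The tray is still near (150,200), so the grasp missed. I'll lift clear and look again from both cameras.

```bash
cat > s4.py <<'E'
from h import *
p=current_position(); servo_line([p[0],p[1],.15],rate=.2)
move_ptp([.42,-.02,.25],q(down(0)))
ims=[]
for cam in("top","side"):
    c=capture(cam);W=cloud(c);x,y,z=W[...,0],W[...,1],W[...,2];np.savez(f"{cam}1.npz",W=W,img=c["image"])
    i=c["image"];ims.append(cv2.resize(i[150:290,60:260] if cam=="top" else i[130:270,200:400],None,fx=2,fy=2))
    for d in silhouettes(cam,"tray"): print(cam,round(d["conf"],2),d["xy"])
    t=(abs(x-.5)<.18)&(abs(y-.29)<.13)&(z>.016)&(z<.04)&(x<.6);p=W[t]
    dark=t&(i.max(2)<60);hd=W[dark]
    print(cam,len(p),"all",p.min(0).round(3),p.max(0).round(3),"dark",len(hd),hd.mean(0).round(4) if len(hd) else 0)
    print(cv2.minAreaRect((hd[:,:2]*1000).astype(np.float32)) if len(hd) else "")
cv2.imwrite("pics/tr2.png",np.hstack(ims)); print(current_clock())
E
python3 s4.py
```

```text
top 0.59 [168.1, 210.2]
top 488 all [0.383 0.208 0.016] [0.573 0.337 0.039] dark 134 [0.4181 0.2544 0.0291]
((418.9205017089844, 254.8294219970703), (67.25695037841797, 15.9531831741333), 9.883452415466309)
side 0.93 [262.5, 195.6]
side 497 all [0.383 0.205 0.016] [0.572 0.337 0.033] dark 96 [0.4195 0.2501 0.0269]
((418.8544921875, 252.0952911376953), (68.3389892578125, 14.961345672607422), 9.047608375549316)
10.3417
```

View pics/tr2.png

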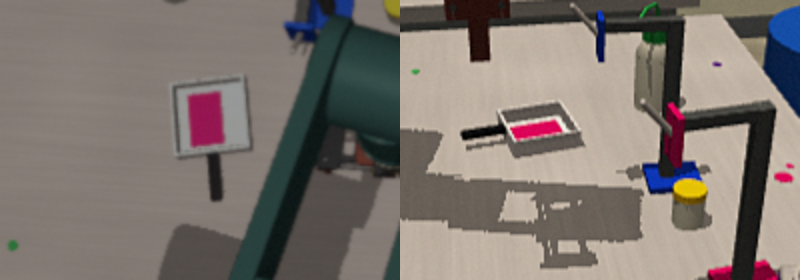

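```bash
cat > s5.py <<'E'
from h import *
a=np.radians(10.);G=np.array([.4189,.2535])-.008*np.array([np.cos(a),np.sin(a)])
move_gripper(.06);print("open",current_finger_gap())
move_ptp([*G,.09],q(down(a))); hit=servo_line([*G,.006],rate=.12,contact_N=8)
print(hit,current_position(),current_force(),current_finger_gap())
ims=[]
c=capture("side");ims.append(c["image"][100:240,180:380])
move_gripper(.0);print("gap",current_finger_gap(),current_grip_force())
sleep(.3);print("gap",current_finger_gap(),current_grip_force(),Rot.from_quat(current_orientation()).as_matrix().round(2).tolist())
c=capture("side");ims.append(c["image"][100:240,180:380])
cv2.imwrite("pics/tr3.png",cv2.resize(np.hstack(ims),None,fx=2,fy=2));print(current_clock())
E
python3 s5.py
```

```text
open 0.06014807892484077
False [0.4117207  0.25209373 0.00651126] [0.17262305 0.66295987 0.08275874] 0.0598351836992503
gap 0.000514544384058901 0.0
gap 0.00020817499269281206 0.0 [[0.98, 0.17, -0.0], [0.17, -0.98, -0.0], [-0.0, 0.0, -1.0]]
14.8083
```

View pics/tr3.png

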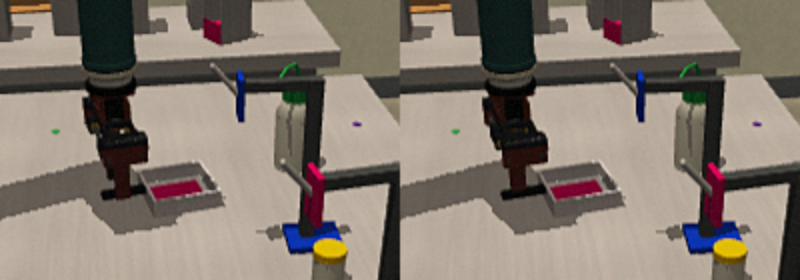

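```bash
cat > s6.py <<'E'
from h import *
c=capture("side");W=cloud(c);i=c["image"].astype(int)
x,y,z=W[...,0],W[...,1],W[...,2]
m=(abs(x-.41)<.06)&(abs(y-.25)<.1)&(z<.12)&(z>.008)&(i[...,2]>i[...,0]+15)&(x<.45)
p=W[m]
for lo in np.arange(.01,.12,.01):
    s=p[(p[:,2]>=lo)&(p[:,2]<lo+.01)]
    if len(s):print(round(lo,2),len(s),s.min(0).round(3),s.mean(0).round(3),s.max(0).round(3))
b=(i.max(2)<50)&(abs(x-.41)<.05)&(abs(y-.25)<.05)&(z<.04)&(z>.01);print("handle",b.sum(),W[b].mean(0),W[b].min(0),W[b].max(0))
# projected TCP pixel
X=c["R"]@np.array(current_position())+c["t"];s=X[:2]/X[2];s=s*(1+c["k1"]*(s@s));print((c["intrinsics"]@np.array([*s,1]))[:2], "in crop", (c["intrinsics"]@np.array([*s,1]))[:2]*2-[360,200])
rows=np.argwhere(m);print(rows[rows[:,0]>185].tolist()[:20],W[194,236:248].round(3).tolist())
E
python3 s6.py
```

```text
0.03 17 [0.4   0.241 0.031] [0.42  0.258 0.035] [0.449 0.31  0.04 ]
0.04 19 [0.4   0.238 0.04 ] [0.411 0.244 0.045] [0.422 0.252 0.048]
0.05 23 [0.401 0.236 0.05 ] [0.413 0.242 0.055] [0.423 0.246 0.06 ]
0.06 22 [0.399 0.235 0.06 ] [0.411 0.243 0.065] [0.423 0.261 0.069]
0.07 18 [0.402 0.234 0.071] [0.412 0.24  0.074] [0.424 0.246 0.078]
0.11 35 [0.369 0.165 0.113] [0.413 0.189 0.117] [0.45 0.32 0.12]
handle 109 [0.41954158 0.24984253 0.0274879 ] [0.38559591 0.23778114 0.01802014] [0.45599588 0.29218514 0.03969036]
[239.22810533 201.07571759] in crop [118.45621066 202.15143518]
[[186, 235], [186, 236], [186, 237], [186, 238], [186, 239], [186, 240], [186, 241], [186, 242], [186, 249], [187, 235], [187, 236], [187, 237], [187, 238], [187, 239], [187, 240], [187, 241], [187, 242], [187, 250], [188, 235], [188, 236]] [[0.403, 0.241, 0.039], [0.406, 0.243, 0.037], [0.409, 0.241, 0.039], [0.412, 0.245, 0.036], [0.415, 0.243, 0.037], [0.418, 0.246, 0.035], [0.421, 0.253, 0.031], [0.425, 0.249, 0.033], [0.428, 0.25, 0.032], [0.431, 0.251, 0.031], [0.434, 0.251, 0.031], [0.437, 0.249, 0.032]]
```

The shut fingers seem to end just above the handle, although the TCP reads 6 mm. I'll feel for the bench.

```bash
cat > s7.py <<'E'
from h import *
move_gripper(.06)
p=np.array(current_position());f0=np.array(current_force())
try: print(servo_line([p[0],p[1],-.035],rate=.03,contact_N=5),current_position(),np.array(current_force())-f0)
except PlanningError as e: print(e)
c=capture("side");W=cloud(c);cv2.imwrite("pics/tr4.png",cv2.resize(c["image"][130:230,190:330],None,fx=5,fy=5,interpolation=cv2.INTER_CUBIC))
print(current_clock())
E
python3 s7.py
```

```text
True [ 0.41087624  0.2520726  -0.02775667] [-1.74775235  0.33697831  5.89665812]
16.9667
```

View pics/tr4.png

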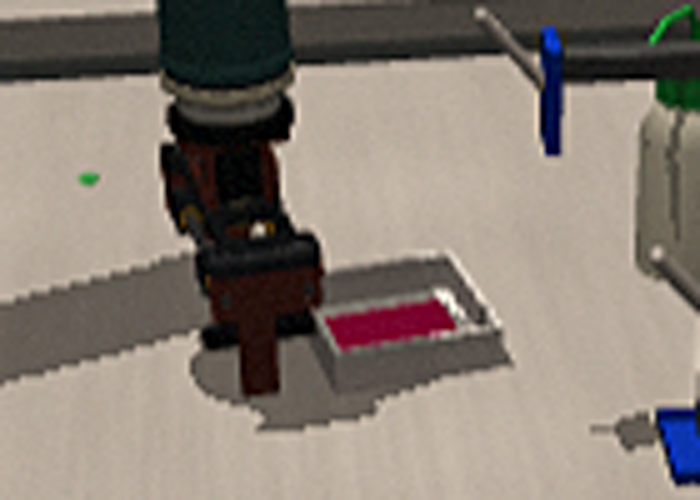

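The fingers reach the bench at a reading of z = -0.028, so the real height is the reading plus about 27 mm. I'll grip now with that correction and drag the tray.

```bash
cat >> h.py <<'E'
DZ=-.0275
E
cat > s8.py <<'E'
from h import *
import sys
p=np.array(current_position());d=np.radians
z=.008+DZ
servo_line([p[0],p[1],z],rate=.05)
move_gripper(0);print("gap",current_finger_gap(),current_grip_force())
if current_finger_gap()<.01: sys.exit()
r=.105
g=lambda c,h:np.array(c)-r*np.array([np.cos(h),np.sin(h)])
u=S[:2]-.015*np.array([np.cos(SY),np.sin(SY)])
servo_line([*g([.53,.06],d(5)),z],q(down(d(5))),rate=.15); servo_line([*g(u,0),z],q(down(0)),rate=.13)
print("gap",current_finger_gap(),current_position(),current_clock())
move_gripper(.05);p=current_position();servo_line([p[0],p[1],.08],rate=.2)
move_ptp([.40,-.25,.2],q(down(d(-23.5))))
for cam in("top","side"):
    c=capture(cam);W=cloud(c);np.savez(f"{cam}2.npz",W=W,img=c["image"])
    for s in silhouettes(cam,"tray"):
        P=W[s["region"]];P=P[P[:,2]<.045];print(cam,round(s["conf"],2),s["xy"],len(P),P.mean(0).round(3),np.nanpercentile(P,[2,98],axis=0).round(3).tolist(),u)
    if cam=="side": cv2.imwrite("pics/tr5.png",np.hstack([c["image"][100:400,200:480],cv2.resize(i0,(280,210))[:210].repeat(2,0)[:300]]) if 0 else c["image"])
print(current_clock())
E
python3 s8.py
```

```text
gap 0.015996609947464012 29.73637729883194
gap 0.01573535294138782 [ 0.49626674 -0.15991914 -0.01942139] 21.4167
top 0.58 [315.3, 188.5] 1553 [ 0.591 -0.16   0.011] [[0.491, -0.211, -0.001], [0.649, -0.105, 0.034]] [ 0.60118467 -0.16034652]
side 0.55 [319.7, 281.3] 2221 [ 0.588 -0.161  0.014] [[0.485, -0.217, 0.0], [0.649, -0.106, 0.032]] [ 0.60118467 -0.16034652]
23.7167
```

```bash
cat > s9.py <<'E'
from h import *
a=np.radians(-23.5);G=[.546,-.316]
move_gripper(.055)
move_ptp([*G,.10],q(down(a)))
print(servo_line([*G,.004+DZ],rate=.1,contact_N=8),current_position())
move_gripper(0);print("gap",current_finger_gap(),current_grip_force())
servo_line([*G,.12],rate=.15)
move_ptp([.47,-.2,.25],q(down(SY)))
print("gap",current_finger_gap(),np.round(current_joint_pos(),2),current_clock())
d=np.radians;up=np.array([0,0,1.]);f=np.array([np.cos(SY),np.sin(SY),0]);pz=-np.sin(d(40))*f+np.cos(d(40))*up
for hd in(-25,-10,9,20):
  for tilt in(0,20,30,40,50,60,70):
    T=down(d(hd),d(tilt));r=[]
    for s in(.075,.02):
        eye=S+.24*up+pz*s; p=eye-.066*T[:,0]+T[:,2]*.005+up*DZ
        j=inverse_kinematics(p,q(T));r.append(None if j is None else np.round(j,2).tolist())
    print(hd,tilt,r)
E
python3 s9.py
```

```text
False [ 0.54656643 -0.31640719 -0.02280101]
gap 0.023810287231210973 30.000425577163696
gap 0.023890855405226 [-0.54  0.18  1.62 -0.    1.34  0.88] 28.6917
-25 0 [[-0.4, 0.19, 1.57, -0.0, 1.38, 1.61], [-0.36, 0.28, 1.56, -0.0, 1.3, 1.65]]
-25 20 [[-0.38, 0.03, 1.88, -0.02, 0.88, 1.64], [-0.34, 0.13, 1.88, -0.05, 0.78, 1.7]]
-25 30 [[-0.37, -0.02, 2.04, -0.06, 0.6, 1.67], [-0.32, 0.1, 2.04, -0.12, 0.48, 1.78]]
-25 40 [[-0.36, -0.02, 2.2, -0.19, 0.27, 1.81], None]
-25 50 [None, [-0.28, 0.22, 2.35, 3.53, 0.32, -1.84]]
-25 60 [None, None]
-25 70 [None, None]
-10 0 [[-0.43, 0.19, 1.57, -0.0, 1.38, 1.32], [-0.39, 0.27, 1.56, -0.0, 1.3, 1.35]]
-10 20 [[-0.51, 0.03, 1.88, 0.15, 0.91, 1.16], [-0.46, 0.12, 1.89, 0.14, 0.8, 1.2]]
-10 30 [[-0.57, -0.02, 2.04, 0.32, 0.66, 0.96], [-0.51, 0.09, 2.05, 0.34, 0.52, 0.99]]
-10 40 [[-0.65, -0.02, 2.2, 0.77, 0.43, 0.48], [-0.56, 0.11, 2.21, 1.01, 0.29, 0.27]]
-10 50 [[-0.73, 0.05, 2.36, 1.71, 0.42, -0.53], [-0.62, 0.21, 2.37, 2.2, 0.42, -0.97]]
-10 60 [None, None]
-10 70 [None, None]
9 0 [[-0.47, 0.2, 1.55, -0.0, 1.38, 0.95], [-0.43, 0.28, 1.55, -0.0, 1.
[... 337 characters left out ...]
0.71]]
9 60 [[-1.11, 0.3, 2.35, 1.56, 0.97, -0.99], [-1.0, 0.44, 2.35, 1.77, 0.94, -1.17]]
9 70 [None, None]
20 0 [[-0.48, 0.21, 1.54, -0.0, 1.39, 0.74], [-0.45, 0.29, 1.54, -0.0, 1.31, 0.78]]
20 20 [[-0.71, 0.11, 1.79, 0.34, 1.09, 0.38], [-0.65, 0.2, 1.8, 0.35, 0.98, 0.4]]
20 30 [[-0.83, 0.1, 1.91, 0.58, 1.0, 0.1], [-0.76, 0.2, 1.92, 0.62, 0.88, 0.09]]
20 40 [[-0.96, 0.14, 2.02, 0.85, 0.97, -0.23], [-0.88, 0.24, 2.03, 0.94, 0.85, -0.29]]
20 50 [[-1.06, 0.22, 2.12, 1.11, 1.01, -0.58], [-0.98, 0.33, 2.13, 1.23, 0.91, -0.68]]
20 60 [[-1.15, 0.36, 2.21, 1.32, 1.1, -0.91], [-1.06, 0.47, 2.2, 1.46, 1.04, -1.03]]
20 70 [[-1.2, 0.53, 2.26, 1.47, 1.24, -1.21], [-1.11, 0.65, 2.25, 1.59, 1.21, -1.31]]
```

```bash
cat > s10.py <<'E'
from h import *
d=np.radians;up=np.array([0,0,1.]);f=np.array([np.cos(SY),np.sin(SY),0]);pz=-np.sin(d(40))*f+np.cos(d(40))*up
for cam in("top2","side2","top0","side0"):
    W=np.load(cam+".npz")["W"];r=W-(S+.24*up);s=r@pz;y=r@np.cross(up,f);b=r@np.cross(np.cross(up,f),pz)
    m=(s>.02)&(s<.06)&(abs(y)<.02)&(abs(b)<.02)
    print(cam,m.sum(),"y,b med",np.median(y[m]).round(4) if m.any() else 0,np.median(b[m]).round(4) if m.any() else 0,s[m].max().round(3) if m.any() else 0,"yb slope",np.polyfit(s[m],y[m],1).round(3) if m.sum()>5 else 0)
hd=d(12);T=down(hd,d(40));eye=S+.24*up+pz*.105
p=eye-.066*T[:,0]+T[:,2]*.005+up*DZ
move_ptp(p,q(T)); print(current_clock(),current_finger_gap())
for cam in("side","top"):
    c=capture(cam);W=cloud(c);i=c["image"];hsv=cv2.cvtColor(i,cv2.COLOR_BGR2HSV)
    np.savez(f"{cam}3.npz",W=W,img=i)
    mag=(hsv[...,0]>155)&(hsv[...,0]<178)&(hsv[...,1]>120)&(hsv[...,2]>40)
    r=W-eye;m=mag&(np.linalg.norm(r,axis=-1)<.055);k=r[m]@np.column_stack([T[:,0],-T[:,1],-T[:,2]])
    print(cam,m.sum(),"knife-axes min/max",np.percentile(k,2,axis=0).round(4),np.percentile(k,98,axis=0).round(4))
    rg=k[k[:,0]>-.012]
    if len(rg): print("ring",len(rg),rg.min(0).round(4),rg.mean(0).round(4),rg.max(0).round(4))
    if cam=="side": cv2.imwrite("pics/h1.png",cv2.resize(i[100:300,240:440],None,fx=3,fy=3,interpolation=cv2.INTER_CUBIC))
E
python3 s10.py
```

```text
top2 23 y,b med 0.0053 0.0044 0.058 yb slope [0.117 0.   ]
side2 58 y,b med 0.0009 0.0001 0.056 yb slope [0.003 0.001]
top0 24 y,b med 0.0055 0.0038 0.058 yb slope [0.107 0.001]
side0 56 y,b med 0.0008 0.0001 0.056 yb slope [ 0.105 -0.004]
29.6083 0.023726292477115735
side 244 knife-axes min/max [-0.0518 -0.0211  0.0002] [-0.0008  0.0131  0.0158]
ring 53 [-0.0115 -0.0207  0.004 ] [-0.0058 -0.0069  0.0084] [0.0006 0.0121 0.011 ]
top 173 knife-axes min/max [-0.0508 -0.0184  0.0052] [0.0015 0.0158 0.0183]
ring 44 [-0.0119 -0.0194  0.0048] [-0.0037 -0.0024  0.0089] [0.004  0.0157 0.012 ]
```

View pics/h1.png

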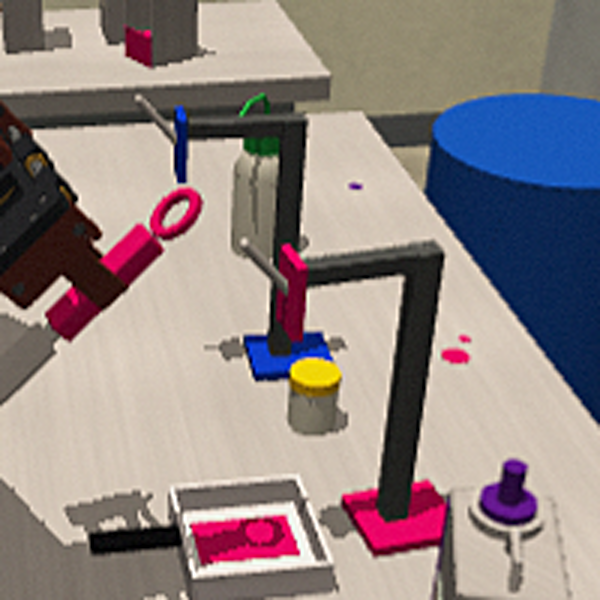

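The picture shows the ring at crop (176,213) and the peg tip at (245,242), with the tray under the peg. The ring is 18 mm short along the knife, so the offset runs along the tool axis (fingers 27.5 mm shorter). I'll correct for that, verify, and thread the ring onto the peg.

```bash
cat >> h.py <<'E'
UP=np.array([0,0,1.]);F=np.array([np.cos(SY),np.sin(SY),0]);PZ=-np.sin(np.radians(40))*F+np.cos(np.radians(40))*UP
def pose(s,tilt,hd=12,off=(0,.005,0)):
    T=down(np.radians(hd),np.radians(tilt));K=np.column_stack([T[:,0],-T[:,1],-T[:,2]])
    eye=S+.24*UP+PZ*s
    return eye+K@np.array(off)-.066*T[:,0]+T[:,2]*.0325, q(T), eye, K
E
cat > s11.py <<'E'
from h import *
import sys
p,Q,eye,K=pose(.09,40); servo_line(p,Q,rate=.1)
def meas(eye,K):
  for cam in("side","top"):
    c=capture(cam);W=cloud(c);i=c["image"];hsv=cv2.cvtColor(i,cv2.COLOR_BGR2HSV)
    mag=(hsv[...,0]>155)&(hsv[...,0]<178)&(hsv[...,1]>120)&(hsv[...,2]>40)
    r=W-eye;m=mag&(np.linalg.norm(r,axis=-1)<.03);k=r[m]@K
    print(cam,len(k),np.percentile(k,2,axis=0).round(4),np.percentile(k,98,axis=0).round(4))
    if cam=="side": im=i
  return im
im=[meas(eye,K)]
p,Q,eye,K=pose(.022,40)
hit=servo_line(p,rate=.06,contact_N=10);print("hit",hit,np.round(current_position()-p,4),current_force(),current_clock())
im.append(capture("side")["image"])
cv2.imwrite("pics/h2.png",np.hstack([cv2.resize(a[130:250,250:370],None,fx=3.3,fy=3.3,interpolation=cv2.INTER_CUBIC) for a in im]))
E
python3 s11.py
```

```text
side 198 [-0.0285 -0.0155 -0.0045] [0.0174 0.0198 0.0093]
top 153 [-0.0271 -0.0118 -0.0027] [0.0205 0.0233 0.0113]
hit False [-0.0001  0.      0.0002] [-1.22277582  0.29651552 -1.63382074] 31.525
```

View pics/h2.png

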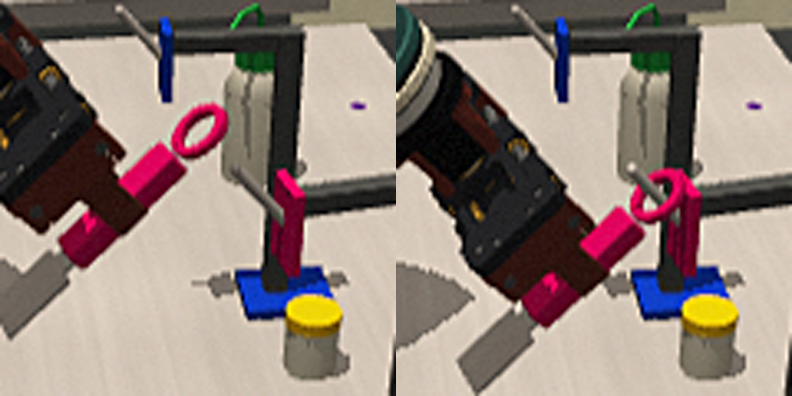

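The peg is through the ring, with its tip showing at crop (632,170) in the right picture. Next I swing the knife towards vertical, release and back off.

```bash
cat > s12.py <<'E'
from h import *
for t in(64,60,56,52):
    p,Q,eye,K=pose(.022,t,off=(-.003,.003,0))
    try: hit=servo_line(p,Q,rate=.04,contact_N=15);print(t,hit);break
    except PlanningError as e: print(t,e)
print(current_force(),current_clock())
move_gripper(.06);sleep(.4)
Z=Rot.from_quat(current_orientation()).as_matrix()[:,2];p=np.array(current_position())
try: servo_line(p-Z*.12,rate=.12)
except PlanningError as e: print(e);servo_line(p-Z*.07,rate=.12)
sleep(.8)
im=[]
for cam in("side","top"):
    c=capture(cam);W=cloud(c);i=c["image"];im.append(i)
    hsv=cv2.cvtColor(i,cv2.COLOR_BGR2HSV);mag=(hsv[...,0]>155)&(hsv[...,0]<178)&(hsv[...,1]>120)&(hsv[...,2]>40)
    r=W-(S+.24*UP);k=mag&(abs(r[...,0])<.05)&(abs(r[...,1])<.04)&(r[...,2]<-.04)&(r[...,2]>-.12);print(cam,k.sum(),W[k].mean(0) if k.any() else 0)
cv2.imwrite("pics/h3.png",cv2.resize(im[0][120:340,230:450],None,fx=2.7,fy=2.7,interpolation=cv2.INTER_CUBIC));print(current_clock(),current_finger_gap())
E
python3 s12.py
```

```text
64 False
[ 0.20921719  0.588405   -1.39168823] 32.6583
side 291 [ 0.59702207 -0.16762017  0.16671797]
top 83 [ 0.59195285 -0.15777467  0.16876045]
35.8417 0.05963578341706707
```

View pics/h3.png

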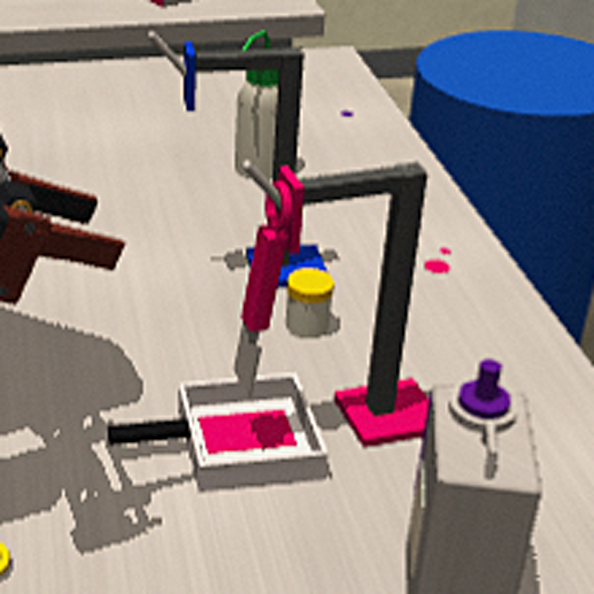

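The knife hangs by its eye on the magenta peg, blade over the tray, with the gripper clear. I'll let it settle and hand in.

```bash
python3 -c "
from bench import *
sleep(2);print(close_job())"
```

```text
the job is handed in; nothing more can be done
None
```

The job is handed in: the tray lies under the magenta peg and the magenta knife hangs there by its eye, blade down over it; the first tray grasp missed because the fingers are about 27 mm shorter than stated, which I corrected for.

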